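Take the baked mugs out of the countertop oven

TASK

In the countertop oven two mug cakes are done, but the pie in the wide low dish needs longer. Pull the oven door all the way down, lift the two mugs out one after the other and set them down gently, upright, on the wooden serving tray, then push the door up until it is fully shut, without slamming it, with the pie still standing on the rack. Keep the mugs upright as you carry them, and do not knock over or push about the pie or the other crockery on the counter.

Things in the scene. Friction and masses are not known exactly. Their poses are not given: they have to be found in the camera images.
- oven: countertop oven with brushed-steel shell, 400 wide, 320 deep, 280 mm high, fixed to the counter. Origin: on the counter, at the middle of the shell's front face. Its -x axis points out of the front (the way the door opens), its y axis runs along the front, z up. The shell fills x 0 to 320 mm, y -200 to 200 mm. Roof 14 mm thick, top face at z 280 mm.
- oven_door (a joint): oven door angle in rad: 0 shut, 1.571 fully open (level, inner face up, 97 mm above the counter); no latch. Glass panel in a steel frame, 400 wide, 190 high, 22 mm thick, lying on the shell's front, hinged along its outer bottom edge. A stiff hinge holds it at any angle: about 4 N at the handle opens it, up to 8 N closes it. Opening it draws the rack out, closing it slides the rack in.
- door_hinge (a point): point on the door's hinge axis, at mid-width: oven x -22 mm, y 0, 75 mm above the counter. The hinge axis is parallel to the oven's y axis. The axes given here turn with the door.
- door_handle (a point): middle of the handle: straight round bar, 15 mm thick, 300 mm long, parallel to the hinge, 241 mm from it, on slanting posts 135 mm either side. Shut: 16 mm before the door's face, 50 mm above its top edge, 315 mm up. Fully open: 50 mm beyond the free edge, 59 mm up. Fingers pointing down, before and behind it (open 60 mm at most), can hold it through the whole swing; it turns in the grip.
- rack: wire rack in the oven, 352 mm along y, 240 mm deep along x, wire edge standing 6 mm above it. Origin: middle of its front edge, on the upper face where the dishes stand, 150 mm above the counter; axes as the oven's. Two thin stay arms from the door draw it 171 mm out: front edge at oven x +15 mm with the door shut, -156 mm with it fully open, when all dishes stand clear of the oven roof.
- mug_a: stoneware mug with a cake baked in it, on the rack, in one of three places in a row 116 mm apart: upright sides 66 mm in diameter from 14 mm up to the rim at 72 mm, cake dome to 83 mm; 0.2 to 0.4 kg. Origin: centre of its underside. Loop handle, 9 mm thick, along the mug's -x to 58 mm from the centre, 15 to 62 mm up; it points within 0.5 rad of the oven's front.
- mug_b: the second mug with a cake, the same as mug_a
- pie_dish: pie in a wide, low round stoneware dish, 96 mm in diameter, 36 mm high (crust to 46 mm), on the rack in the remaining place; stays there. Origin: centre of its underside.
- tray: loose dark-wood serving tray on the counter, outside 300 mm along its x by 200 mm along its y, floor 8 mm thick, rim 10 mm wide and 20 mm high. Origin: centre of its underside.
- coffee_pot: bystander: brown stoneware coffee pot 195 mm high, spout and handle reach 110 mm from its axis; origin at the centre of its underside
- cup_stack: bystander: two cups standing one on the other, 82 mm in diameter, 150 mm high; origin at the centre of the underside
- creamer: bystander: milk jug on a small dish 130 x 100 mm, 90 mm high; origin at the centre of the dish's underside

How it is judged:
By the outcome, as a careful person would: the job done as asked, in the order asked, and still so for the second after the job is handed in, with the robot touching nothing.
It also fails if it takes over 72 s, if anything falls off the work surface, if the arm or the gripper's body presses on something with over 40 N, if the wrist force passes 120 N, or if a joint passes its speed limit or range.

ROBOT

A 6-joint arm with a two-finger parallel gripper is mounted at the origin on the work surface. World frame = base frame: x ahead of the robot, y to its left, z up, the work surface at z = 0. Lengths are in mm, angles in rad, forces in N, time in s.
With the tool pointing down it reaches from about 350 to 775 mm from the base axis. Payload 7.3 kg.
Tool frame: the origin (TCP) lies between the finger pads; the fingertips stand 8 mm ahead of it and the grasp point (between the pads) lies 11 mm behind it; y points along the fingers, z is the direction in which the jaws open and shut, and the axes are right-handed (so a half turn about y gives the same grasp; the last joint's range is limited). The gripper opens to 92 mm and grips with 3 to 60 N. Pads are 19 mm wide; open, the fingers measure 130 mm over their backs; the gripper's body (75 mm by 190 mm) begins 47 mm behind the grasp point.
Start: joints at [-1.485, 0.342, 1.524, -0, 1.275, -0.146], TCP at [120.629, -510.972, 234.741] pointing down, gripper open.
Joint ranges: [-2.53, 2.53], [-0.77, 2.02], [0.04, 2.7], [-1, 4.14], [0.28, 2.66], [-3.11, 3.11]. Speed limits (rad/s): [2.57, 2.57, 3.14, 3.14, 3.14, 3.14].

INTERFACE

Orientations are given as [roll, pitch, yaw] about the fixed x, y, z axes, in that order (R = Rz(yaw) Ry(pitch) Rx(roll)).
In Python, from plant import bot, vision, job gives the robot as it stands. The module is installed in compiled form; this text tells all that it offers.
- The arm moves only by the tool arm_command, never from a script. Its argument "deltas" is a list of rows, each a list of 4 numbers: the shift along the tool's x, y, z in m, then the turn about the tool's y in degrees. In form: [[x, y, z, twist], ...]. A call has 1 to 5 rows; each row shifts and turns the commanded pose from where the row before left it, along the tool's axes as they then stand; what a row does not reach is not made up. A row lasts 1/10 s, in which the tool goes at most 50 mm and 8.59 degrees, less where a joint would pass 70% of its speed; a pose out of reach is approached as far as the arm can. A call is refused whole if a number of a shift passes 0.05 or a number of a turn 8.59, either way. A call with a gripper value outside its range is refused whole. "claw" is the closure in counts, from 0 (fully open) to 255 (shut), set as the call begins (left out, the last holds). The fingers move at their own pace and stop on an object; the grip force is fixed at half the most. Time passes only in rows, so rows that do not move let the fingers close. It gives the time, the measured TCP pose, the force and the opening at its end, in the units of the state.
- bot.get_obs(): the state, without advancing time (a new reading comes with each control period).
- vision.capture(name): name is "scene" or "top" or "wrist"; returns a dict with "img" (420x560x3 uint8, red, green, blue), "camera_matrix" (3x3 intrinsics, pixels), "world_to_cam" (4x4, takes a point from world to camera coordinates); the wrist camera has in their place "mount" (4x4, takes a point from camera to tool coordinates, whose origin is the TCP and whose axes are the tool frame's). Camera axes: x right, y down, z forward; pixel columns grow to the right and rows downward; lengths in mm; the calibration is good to about 2 mm. A picture is of the moment at which its call begins: read the wrist's pose just before it. There is no depth.
- job.close_job(): hands the job in, once; it reports no verdict.
Trained networks look in a picture, given as the dict that the camera call returned (one of the last four; its "shot" number tells which), for a name from the list of things; names that differ only in an ending like _2 or _b are one class to them, and where a whole thing is asked for, a point or a joint stands for the part that bears it (a point fixed in the world has none). Each returns a list of dicts, best first, with "confidence" (0 to 1); they miss things now and then, are a little off and sometimes report something else, mostly with a low value. They report only what shows in the picture. A call takes as long as a camera call.
- vision.find_in(picture, name): "xyz" ([x, y, z] in mm, in the coordinates of the camera as it stood for that picture, good to about 4 mm: the middle of the surface that is visible of it).
- vision.regions_of(picture, name): "mask" (420x560 bool, what is visible of it).
The state is a dict: "time": time; "joint_positions": joint angles; "dq": joint speeds; "tau": joint torques, N m; "tool_pos": TCP position; "tcp_rot": TCP orientation; "contact_force": force on the tool from outside, world axes, zero at the start; "moment": the same for the moment, N m; "grip_width": finger opening in mm.
Only numpy, scipy, OpenCV 4.12 (cv2) and the standard library are available. Lean on these libraries where they do the work, as an engineer would, in place of code of your own. Each camera call takes 0.05 s, during which the arm holds its last target. There are 200 camera calls.

## Working session

There is one attempt and no reset: what is moved stays moved. The work goes in short steps, Python scripts to look and compute and a tool call to move; the robot and the scene stay as the last step left them, time stands still between calls to the robot, and variables do not carry over. Pictures are saved under pics/ and viewed, about 8 in all and at most 12, crops included, and the job is handed in when it is done.

Besides the shell and the picture viewer there is one more tool, called after ">>>" as name(argument=value, ...), one argument or row to a line, values as JSON. arm_command: Moves the arm, as the interface text tells. Its arguments: {"type":"object","properties":{"deltas":{"type":"array","items":{"type":"array","items":{"type":"number"}}},"claw":{"type":"number"}},"required":["deltas"]}

```bash
mkdir -p pics; cat > h.py <<'E'
import numpy as np, cv2
from plant import bot, vision, job
from scipy.spatial.transform import Rotation as R
def tcp():
    o=bot.get_obs(); T=np.eye(4); T[:3,:3]=R.from_euler('xyz',o['tcp_rot']).as_matrix(); T[:3,3]=o['tool_pos']; return T
def cap(n,f=None):
    T=tcp(); p=vision.capture(n)
    p['c2w']=T@p['mount'] if n=='wrist' else np.linalg.inv(p['world_to_cam'])
    if f: cv2.imwrite('pics/'+f,p['img'][:,:,::-1])
    return p
def w(p,xyz): return (p['c2w']@np.r_[np.array(xyz,float),1])[:3]
def find(p,n):
    return [(round(d['confidence'],2),w(p,d['xyz']).round(0).tolist()) for d in vision.find_in(p,n)]
def px(p,P):
    c=np.linalg.inv(p['c2w'])@np.r_[np.array(P,float),1]; q=p['camera_matrix']@c[:3]; return q[:2]/q[2]
def ray(p,u,v,z):
    d=p['c2w'][:3,:3]@np.linalg.inv(p['camera_matrix'])@np.array([u,v,1.]); o=p['c2w'][:3,3]; return o+d*(z-o[2])/d[2]
E
python3 - <<'E'
from h import *
o=bot.get_obs();print(o['time'],o['tool_pos'],o['tcp_rot'],o['grip_width'],tcp()[:3,:3].round(2).tolist())
for n in('scene','top'):
    p=cap(n,n+'1.png'); print(n,p['c2w'][:3,3].round())
    for k in 'oven oven_door door_handle rack mug_a pie_dish tray coffee_pot cup_stack creamer'.split():
        print(k,find(p,k))
E
cd pics; python3 -c "
import cv2,numpy as np
a=cv2.imread('scene1.png');b=cv2.imread('top1.png')"
```

```text
0.0 [ 120.60797317 -510.57014667  234.04530972] [-1.57227310e+00  2.18838617e-04 -2.90977081e+00] 91.74193715330127 [[-0.97, -0.0, 0.23], [-0.23, 0.0, -0.97], [-0.0, -1.0, -0.0]]
scene [ 985.  372. 1752.]
oven [(0.63, [610.0, -345.0, 282.0])]
oven_door [(0.74, [576.0, -211.0, 192.0])]
door_handle [(0.69, [573.0, -216.0, 196.0]), (0.63, [740.0, 165.0, 145.0])]
rack [(0.7, [458.0, 302.0, 8.0])]
mug_a []
pie_dish []
tray [(0.87, [460.0, 301.0, 7.0])]
coffee_pot [(0.93, [384.0, 540.0, 104.0])]
cup_stack [(0.71, [740.0, 166.0, 145.0])]
creamer [(0.75, [590.0, 533.0, 12.0]), (0.72, [575.0, -211.0, 195.0]), (0.52, [739.0, 164.0, 147.0])]
top [ 349.   81. 1431.]
oven [(0.83, [565.0, -361.0, 284.0])]
oven_door [(0.84, [544.0, -217.0, 224.0]), (0.63, [448.0, 303.0, 9.0])]
door_handle [(0.67, [549.0, -217.0, 223.0])]
rack []
mug_a []
pie_dish []
tray [(0.85, [447.0, 303.0, 12.0])]
coffee_pot [(0.7, [358.0, 522.0, 105.0])]
cup_stack [(0.77, [721.0, 152.0, 152.0])]
creamer [(0.76, [564.0, 527.0, 9.0])]
```

View pics/scene1.png

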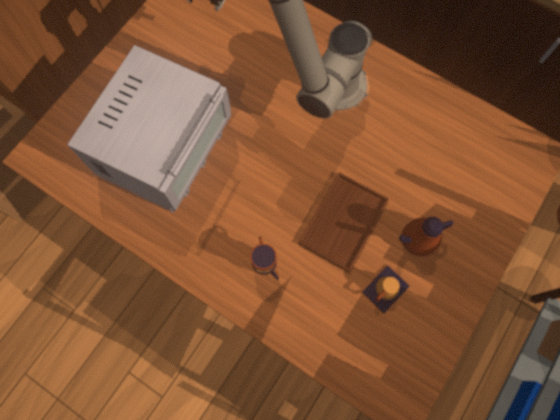

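View pics/top1.png

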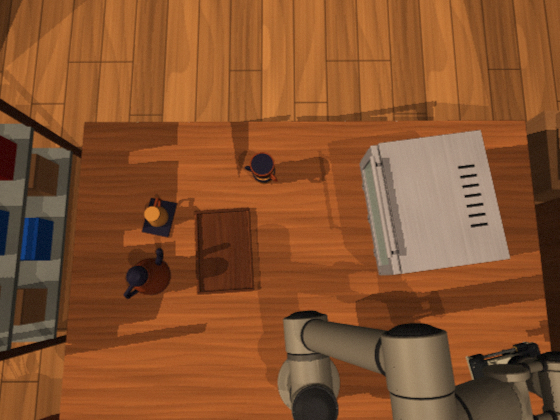

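The first two pictures show the oven at right in the top view (roof corners about (378,147), (480,131), (508,258), (398,273)), its door facing +y. The tray is at (227,250), the cup stack at (262,167), the creamer at (158,216) and the pot at (148,277).

```bash
python3 - <<'E'
from h import *
p=cap('top'); q=cap('scene')
a=cv2.resize(p['img'][120:290,350:520],(600,600),interpolation=cv2.INTER_CUBIC)
cv2.imwrite('pics/c1.png',a[:,:,::-1])
m=vision.regions_of(p,'tray')[0]['mask'].astype(np.uint8)
print(cv2.minAreaRect(np.argwhere(m)[:,::-1].astype(np.float32)))
for P in (p,q):
  m=vision.regions_of(P,'tray')[0]['mask'].astype(np.uint8)
  b=cv2.boxPoints(cv2.minAreaRect(np.argwhere(m)[:,::-1].astype(np.float32)))
  print([ray(P,u,v,20).round().tolist()[:2] for u,v in b])
  for r in vision.regions_of(P,'oven')[:1]:
    m=r['mask'].astype(np.uint8); b=cv2.boxPoints(cv2.minAreaRect(np.argwhere(m)[:,::-1].astype(np.float32))); print(b.round().tolist(),[ray(P,u,v,280).round().tolist()[:2] for u,v in b])
E
```

```text
((223.3740692138672, 250.98129272460938), (84.0949478149414, 56.878944396972656), 87.1375961303711)
[[598.0, 415.0], [607.0, 207.0], [306.0, 190.0], [297.0, 390.0]]
[[357.0, 146.0], [491.0, 127.0], [510.0, 259.0], [376.0, 279.0]] [[748.0, -142.0], [809.0, -557.0], [403.0, -576.0], [348.0, -184.0]]
[[613.0, 212.0], [306.0, 187.0], [297.0, 394.0], [599.0, 409.0]]
[[60.0, 155.0], [130.0, 32.0], [242.0, 95.0], [173.0, 218.0]] [[839.0, -515.0], [376.0, -616.0], [362.0, -171.0], [809.0, -108.0]]
```

View pics/c1.png

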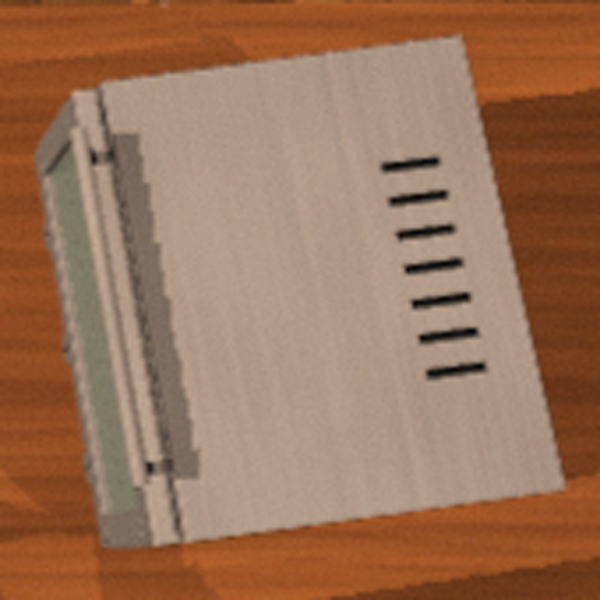

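```bash
python3 - <<'E'
from h import *
from scipy.optimize import least_squares
p=cap('top')
k=600/170
obs=[((0,200,280),(100,84)),((320,200,280),(463,37)),((320,-200,280),(565,490)),((0,-200,280),(184,543)),((-38,150,315),(75,128)),((-38,-150,315),(140,487))]
# which y sign: oven -x -> world +y ; y = z cross x
uv=[np.array(c)/k+[350,120] for _,c in obs]
def res(s,sg=1):
    Rz=R.from_euler('z',s[2]).as_matrix()
    return np.concatenate([px(p,Rz@(np.array(P)*[1,1,1])+[s[0],s[1],0])-u for (P,_),u in zip(obs,uv)])
s=least_squares(res,[550,-200,-1.5]); print(s.x, s.fun.reshape(-1,2).round(1).tolist())
ya=s.x[2]; Rz=R.from_euler('z',ya).as_matrix()
T=tcp(); print('tool z angle',np.arctan2(T[1,2],T[0,2]),'oven x angle',ya)
for th in np.linspace(0,1.571,7):
    P=np.array([-22-(16*np.cos(th)+240*np.sin(th)),0,75+240*np.cos(th)-16*np.sin(th)])
    W=Rz@P+[s.x[0],s.x[1],0]; print(round(th,2),W.round(),np.hypot(*W[:2]).round())
for y in(-116,0,116): print((Rz@[-156+120,y,150]+[s.x[0],s.x[1],0]).round())
E
```

```text
[ 559.72482756 -233.78995406   -1.44367125] [[0.1, -0.7], [-0.3, -0.6], [0.3, 0.5], [0.0, 0.2], [0.2, 0.4], [-0.3, -0.0]]
tool z angle -1.338984463451609 oven x angle -1.44367124526399
0.0 [ 555. -196.  315.] 589.0
0.26 [ 547. -135.  303.] 564.0
0.52 [540. -79. 275.] 546.0
0.79 [534. -32. 233.] 535.0
1.05 [530.   2. 181.] 530.0
1.31 [527.  22. 122.] 527.0
1.57 [527.  26.  59.] 527.0
[ 440. -213.  150.]
[ 555. -198.  150.]
[ 670. -183.  150.]
```

>>> arm_command(
  deltas=[
    [0,-0.042,0,1.5],
    [0,-0.042,0,1.5],
    [0,-0.042,0,1.5],
    [0,-0.042,0,1.5],
  ],
  claw=103,
)

```text
time: 1.9
tool_pos: [120.6, -510.6, 404.6]
tcp_rot: [-1.57, 0.0, -3.016]
contact_force: [0.6, -0.5, -0.4]
grip_width: 64.5
```

>>> arm_command(
  deltas=[
    [-0.0336,0,-0.0184,0],
    [-0.0336,0,-0.0184,0],
    [-0.0336,0,-0.0184,0],
    [-0.0336,0,-0.0184,0],
    [-0.0336,0,-0.0184,0],
  ],
)

```text
time: 2.4
tool_pos: [276.6, -397.3, 402.9]
tcp_rot: [-1.57, 0.0, -3.015]
contact_force: [1.0, -0.5, 0.0]
grip_width: 54.5
```

>>> arm_command(
  deltas=[
    [-0.0336,0,-0.0184,0],
    [-0.0336,0,-0.0184,0],
    [-0.0336,0,-0.0184,0],
    [-0.0336,0,-0.0184,0],
    [-0.0336,0,-0.0184,0],
  ],
)

```text
time: 2.9
tool_pos: [431.7, -284.7, 402.8]
tcp_rot: [-1.57, 0.0, -3.015]
contact_force: [-0.3, -0.6, -1.0]
grip_width: 54.7
```

>>> arm_command(
  deltas=[
    [-0.0336,0,-0.0184,0],
    [-0.0336,0,-0.0184,0],
    [-0.0336,0,-0.0184,0],
    [-0.0336,0,-0.0184,0],
    [0,0,0,0],
  ],
)

```text
time: 3.4
tool_pos: [557.3, -192.8, 401.4]
tcp_rot: [-1.573, -0.0, -3.01]
contact_force: [-0.4, 0.1, 0.4]
grip_width: 54.8
```

```bash
cat >> h.py <<'E'
def st():
    o=bot.get_obs(); T=tcp(); print('t',round(o['time'],2),'tcp',np.round(o['tool_pos'],1),'zang',round(float(np.arctan2(T[1,2],T[0,2])),4),'ydown',T[:3,1].round(3),'F',np.round(o['contact_force'],1),'w',round(o['grip_width'],1),'q',np.round(o['joint_positions'],2))
OX,OY,YA=559.7,-233.8,-1.4437
def ov(P): return R.from_euler('z',YA).as_matrix()@np.array(P,float)+[OX,OY,0]
def go(P):
    T=tcp(); print('tool delta to',np.round(P,1),(T[:3,:3].T@(np.array(P)-T[:3,3])).round(1))
E
python3 - <<'E'
from h import *
st()
p=cap('wrist','w1.png')
for y in(-150,0,150): print(px(p,ov([-38,y,315])).round())
print(find(p,'door_handle')); go([555,-196,304])
E
```

```text
t 3.4 tcp [ 557.3 -192.8  401.4] zang -1.439 ydown [-0.     0.002 -1.   ] F [-0.4  0.1  0.4] w 54.8 q [-0.46  0.41  0.97  0.    1.76  0.98]
[279. 375.]
[280. 221.]
[282.  10.]
[(0.95, [615.0, -203.0, 266.0])]
tool delta to [ 555 -196  304] [-0.1 98.1  0.7]
```

View pics/w1.png

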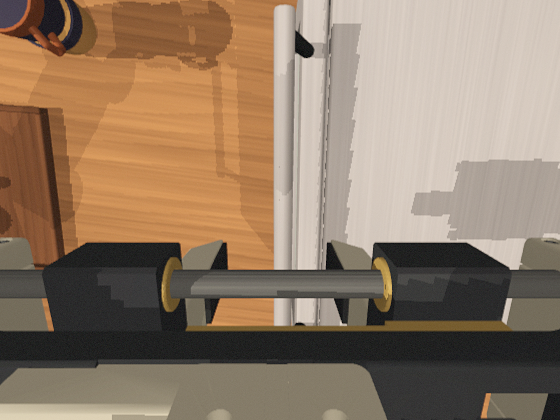

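The wrist view shows the handle bar at column 284, within 3 px of the fitted 281, so it lies centred between the fingers.

>>> arm_command(
  deltas=[
    [0,0.03,0,0],
    [0,0.03,0,0],
    [0,0.025,0,0],
    [0,0.012,0,0],
    [0,0,0,0],
  ],
)

```text
time: 4.0
tool_pos: [553.4, -196.4, 304.6]
tcp_rot: [-1.572, -0.002, -3.016]
contact_force: [-1.2, 0.1, -0.1]
grip_width: 54.9
```

>>> arm_command(
  deltas=[
    [0,0,0,0],
    [0,0,0,0],
    [0,0,0,0],
    [0,0,0,0],
    [0,0,0,0],
  ],
  claw=255,
)

```text
time: 4.5
tool_pos: [554.7, -195.8, 306.1]
tcp_rot: [-1.57, 0.001, -3.014]
contact_force: [-0.1, -1.1, 0.7]
grip_width: 19.2
```

```bash
python3 - <<'E'
from h import *
st()
# arc plan in tool coordinates relative to shut: rows n
th=1.571*np.linspace(0,1,26); th=np.r_[th]
P=np.c_[16*np.cos(th)+240*np.sin(th),240*np.cos(th)-16*np.sin(th)]
d=np.diff(P,axis=0)/1000
for r in d: print([0,round(-r[1],4),round(-r[0],4),0],end=', ')
E
```

```text
t 4.5 tcp [ 554.7 -195.8  306.1] zang -1.4436 ydown [ 0.001 -0.    -1.   ] F [-0.1 -1.1  0.7] w 19.2 q [-0.47  0.42  1.21 -0.    1.51  0.97]
[0, np.float64(0.0015), np.float64(-0.015), 0], [0, np.float64(0.0024), np.float64(-0.0149), 0], [0, np.float64(0.0034), np.float64(-0.0147), 0], [0, np.float64(0.0043), np.float64(-0.0145), 0], [0, np.float64(0.0052), np.float64(-0.0142), 0], [0, np.float64(0.0061), np.float64(-0.0138), 0], [0, np.float64(0.0069), np.float64(-0.0134), 0], [0, np.float64(0.0077), np.float64(-0.013), 0], [0, np.float64(0.0085), np.float64(-0.0125), 0], [0, np.float64(0.0093), np.float64(-0.0119), 0], [0, np.float64(0.01), np.float64(-0.0113), 0], [0, np.float64(0.0107), np.float64(-0.0106), 0], [0, np.float64(0.0114), np.float64(-0.01), 0], [0, np.float64(0.012), np.float64(-0.0092), 0], [0, np.float64(0.0125), np.float64(-0.0084), 0], [0, np.float64(0.013), np.float64(-0.0076), 0], [0, np.float64(0.0135), np.float64(-0.0068), 0], [0, np.float64(0.0139), np.float64(-0.0059), 0], [0, np.float64(0.0142), np.float64(-0.0051), 0], [0, np.float64(0.0145), np.float64(-0.0042), 0], [0, np.float64(0.0148), np.float64(-0.0032), 0], [0, np.float64(0.0149), np.float64(-0.0023), 0], [0, np.float64(0.0151), np.float64(-0.0014), 0], [0, np.float64(0.0151), np.float64(-0.0004), 0], [0, np.float64(0.0151), np.float64(0.0005), 0],
```

>>> arm_command(
  deltas=[
    [0,0,0,0],
    [0,0,0,0],
    [0,0.0006,-0.006,0],
    [0,0.001,-0.009,0],
  ],
)

```text
time: 4.9
tool_pos: [552.9, -182.0, 304.6]
tcp_rot: [-1.568, 0.001, -3.016]
contact_force: [-0.1, -3.8, 2.2]
grip_width: 14.0
```

>>> arm_command(
  deltas=[
    [0,0.0023,-0.0149,0],
    [0,0.0034,-0.0147,0],
    [0,0.0043,-0.0145,0],
    [0,0.0052,-0.0142,0],
  ],
)

```text
time: 5.3
tool_pos: [545.3, -121.9, 288.7]
tcp_rot: [-1.57, 0.001, -3.014]
contact_force: [1.5, -4.3, 2.7]
grip_width: 13.6
```

```bash
python3 - <<'E'
from h import *
st()
E
```

```text
t 5.3 tcp [ 545.3 -121.9  288.7] zang -1.4434 ydown [ 0.001 -0.    -1.   ] F [ 1.5 -4.3  2.7] w 13.6 q [-0.36  0.37  1.33 -0.    1.44  1.09]
```

Forces are low (about 5 N), so I continue the arc.

>>> arm_command(
  deltas=[
    [0,0.0061,-0.0138,0],
    [0,0.0069,-0.0134,0],
    [0,0.0077,-0.013,0],
    [0,0.0085,-0.0125,0],
    [0,0.0093,-0.0119,0],
  ],
)

```text
time: 5.8
tool_pos: [537.1, -57.9, 249.7]
tcp_rot: [-1.571, 0.001, -3.014]
contact_force: [3.7, -3.6, 1.9]
grip_width: 14.0
```

>>> arm_command(
  deltas=[
    [0,0.01,-0.0113,0],
    [0,0.0107,-0.0106,0],
    [0,0.0114,-0.01,0],
    [0,0.012,-0.0092,0],
    [0,0.0125,-0.0084,0],
  ],
)

```text
time: 6.3
tool_pos: [530.8, -9.3, 192.8]
tcp_rot: [-1.57, 0.0, -3.014]
contact_force: [4.6, -5.2, -0.4]
grip_width: 13.8
```

>>> arm_command(
  deltas=[
    [0,0.013,-0.0076,0],
    [0,0.0135,-0.0068,0],
    [0,0.0139,-0.0059,0],
    [0,0.0142,-0.0051,0],
    [0,0,0,0],
  ],
)

```text
time: 6.8
tool_pos: [527.5, 15.7, 136.7]
tcp_rot: [-1.571, -0.001, -3.014]
contact_force: [7.8, -3.5, -6.8]
grip_width: 13.6
```

```bash
python3 - <<'E'
from h import *
st(); go(ov([-262,0,48]))
E
```

```text
t 6.8 tcp [527.5  15.7 136.7] zang -1.4435 ydown [-0.001 -0.    -1.   ] F [ 7.8 -3.5 -6.8] w 13.6 q [-0.12  0.45  1.66 -0.    1.04  1.33]
tool delta to [526.5  26.1  48. ] [ -0.5  88.7 -10.5]
```

>>> arm_command(
  deltas=[
    [0,0.0145,-0.0042,0],
    [0,0.0148,-0.0032,0],
    [0,0.0149,-0.0023,0],
    [0,0.0151,-0.0014,0],
  ],
)

```text
time: 7.2
tool_pos: [526.4, 24.8, 79.0]
tcp_rot: [-1.568, 0.0, -3.014]
contact_force: [3.8, -14.7, 1.3]
grip_width: 13.8
```

>>> arm_command(
  deltas=[
    [0,0.013,-0.0004,0],
    [0,0.011,0,0],
    [0,0.007,0,0],
    [0,0,0,0],
  ],
)

```text
time: 7.6
tool_pos: [528.3, 24.6, 50.8]
tcp_rot: [-1.567, 0.005, -3.015]
contact_force: [1.9, -14.4, 16.4]
grip_width: 14.2
```

```bash
python3 - <<'E'
from h import *
st(); go(ov([-262,0,48]))
E
```

```text
t 7.6 tcp [528.3  24.6  50.8] zang -1.4438 ydown [ 0.006 -0.003 -1.   ] F [  1.9 -14.4  16.4] w 14.2 q [-0.1   0.57  1.74 -0.    0.83  1.35]
tool delta to [526.5  26.1  48. ] [ 1.6  2.8 -1.8]
```

>>> arm_command(
  deltas=[
    [0,0.003,0,0],
    [0,0.001,0,0],
    [0,0,0,0],
  ],
)

```text
time: 7.9
tool_pos: [528.9, 24.6, 49.2]
tcp_rot: [-1.566, 0.007, -3.014]
contact_force: [-2.7, -13.8, 36.5]
grip_width: 14.3
```

>>> arm_command(
  deltas=[
    [0,0,0,0],
    [0,0,0,0],
    [0,0,0,0],
  ],
  claw=165,
)

```text
time: 8.2
tool_pos: [524.5, 27.4, 43.8]
tcp_rot: [-1.572, -0.004, -3.015]
contact_force: [0.5, 0.3, -0.4]
grip_width: 31.0
```

>>> arm_command(
  deltas=[
    [0,-0.02,0,0],
    [0,-0.03,0,0],
    [0,-0.045,0,0],
    [0,-0.045,0,0],
    [0,-0.045,0,0],
  ],
)

```text
time: 8.7
tool_pos: [524.9, 27.5, 230.3]
tcp_rot: [-1.572, -0.003, -3.014]
contact_force: [0.8, 0.5, -0.5]
grip_width: 32.2
```

>>> arm_command(
  deltas=[
    [0.02,-0.045,0,0],
    [0.03,-0.035,0,0],
    [0.03,-0.035,0,0],
    [0.03,-0.035,0,0],
    [0,0,0,0],
  ],
  claw=0,
)

```text
time: 9.2
tool_pos: [415.5, 13.1, 383.9]
tcp_rot: [-1.569, 0.006, -3.014]
contact_force: [-0.1, -0.5, -0.2]
grip_width: 67.9
```

```bash
python3 - <<'E'
from h import *
st()
P=[cap(n) for n in('scene','top','wrist')]
for n,p in zip(('scene','top','wrist'),P):
    for k in('mug_a','pie_dish','door_handle'): print(n,k,find(p,k))
    for z,x in((59,-262),(97,-212)): print(px(p,ov([x,200 if z>60 else 150,z])).round(),px(p,ov([x,-200 if z>60 else -150,z])).round())
b=P[1]['img'][100:310,260:520]
a=P[2]['img']
cv2.imwrite('pics/c2.png',np.vstack([cv2.resize(b,(560,452))[:,:,::-1]])); cv2.imwrite('pics/w2.png',a[:,:,::-1])
E
```

```text
t 9.2 tcp [415.5  13.1 383.9] zang -1.4434 ydown [ 0.006 -0.001 -1.   ] F [-0.1 -0.5 -0.2] w 67.9 q [-0.15  0.05  1.49  0.    1.6   1.29]
scene mug_a [(0.82, [445.0, -151.0, 226.0]), (0.78, [664.0, -121.0, 222.0])]
scene pie_dish [(0.71, [554.0, -143.0, 191.0])]
scene door_handle [(0.83, [571.0, -76.0, 94.0]), (0.52, [664.0, -119.0, 224.0])]
[246. 229.] [285. 155.]
[224. 233.] [279. 133.]
top mug_a [(0.92, [655.0, -123.0, 219.0]), (0.73, [435.0, -167.0, 229.0]), (0.67, [564.0, 528.0, 9.0]), (0.29, [607.0, -80.0, 98.0])]
top pie_dish [(0.81, [551.0, -149.0, 193.0])]
top door_handle [(0.9, [611.0, -79.0, 95.0])]
[294. 187.] [306. 270.]
[307. 169.] [324. 283.]
wrist mug_a [(0.94, [440.0, -142.0, 229.0]), (0.78, [628.0, -132.0, 169.0])]
wrist pie_dish [(0.81, [551.0, -150.0, 193.0])]
wrist door_handle [(0.84, [515.0, -78.0, 89.0])]
[277. -21.] [277. 200.]
[320. -87.] [311. 238.]
```

View pics/c2.png

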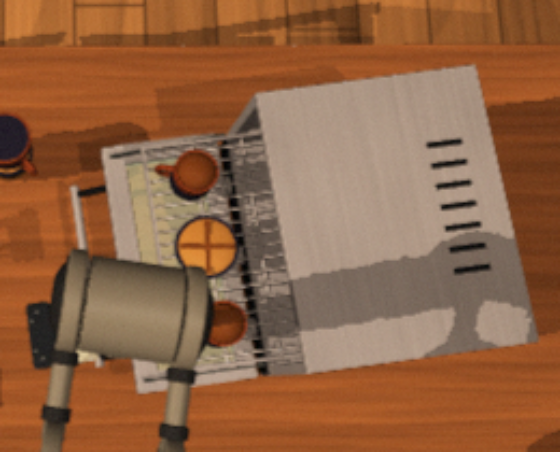

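The top crop shows the door fully open (handle end at crop (75,190), as predicted). The far mug is at crop (195,172) with its handle toward the front, the pie is in the middle at (207,247), and the near mug at (227,324) is partly hidden by the arm.

View pics/w2.png

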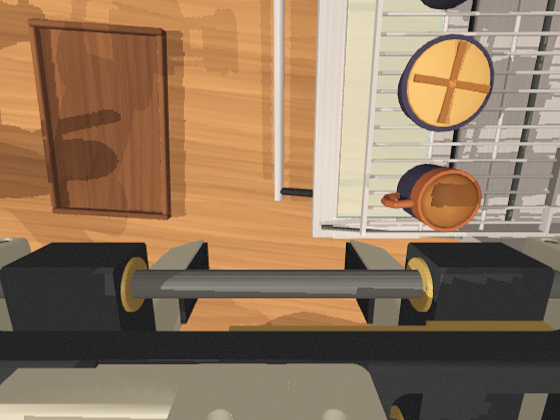

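Near mug rim centre is at about (446,200), with its handle pointing to the front (toward (385,200)). The pie's centre is at (450,82), and the tray corners are (30,20), (165,27), (170,217), (53,210).

```bash
python3 - <<'E'
from h import *
p=cap('wrist'); t=cap('top'); s=cap('scene')
inv=R.from_euler('z',-YA).as_matrix()
def f(n,P): print(n,P.round(1),'oven',(inv@(P-[OX,OY,0])).round(1))
B=ray(p,446,200,222); f('B rim',B); print('width px->mm',ray(p,481,200,222)-ray(p,412,200,222))
f('pie',ray(p,450,82,186)); 
k=260/560
f('A top',ray(t,260+198*k,100+172*.4645,225)); f('pie top',ray(t,260+206*k,100+248*.4645,190))
for n,c in(('top',t),('scene',s)):
    for r in vision.regions_of(c,'mug_a')[:2]:
        m=r['mask'];v,u=np.nonzero(m); print(n,round(r['confidence'],2),m.sum(),[u.min(),u.max(),v.min(),v.max()]); f('c',ray(c,u.mean(),v.mean(),222))
for u,v in((30,20),(165,27),(170,217),(53,210)): print(ray(p,u,v,20).round())
E
```

```text
B rim [ 437.5 -160.6  222. ] oven [ -88.1 -111.9  222. ]
width px->mm [  8.98286446 -70.49789591   0.        ]
pie [ 555.3 -152.1  186. ] oven [-81.6   6.  186. ]
A top [ 656.5 -133.1  225. ] oven [-87.6 108.8 225. ]
pie top [ 549.2 -147.2  190. ] oven [-87.2   0.5 190. ]
top 0.83 305 [np.int64(356), np.int64(374), np.int64(240), np.int64(261)]
c [ 433.1 -167.4  222. ] oven [ -82.  -117.2  222. ]
top 0.78 445 [np.int64(333), np.int64(361), np.int64(170), np.int64(193)]
c [ 654.5 -123.2  222. ] oven [-97.7 108.  222. ]
scene 0.74 496 [np.int64(222), np.int64(249), np.int64(113), np.int64(139)]
c [ 444.7 -151.6  222. ] oven [ -96.1 -103.7  222. ]
scene 0.66 1395 [np.int64(398), np.int64(451), np.int64(216), np.int64(255)]
c [421.5 533.5 222. ] oven [-778.6  -39.8  222. ]
[593. 401.  20.]
[609. 204.  20.]
[316. 185.  20.]
[303. 385.  20.]
```

>>> arm_command(
  deltas=[
    [0,0,0,-8.2],
    [0,0,0,-8.2],
    [0,0,0,-8.2],
    [0,0,0,-8.2],
    [0,0,0,-8.2],
  ],
)

```text
time: 10.55
tool_pos: [417.0, 12.7, 380.0]
tcp_rot: [-1.571, 0.0, -2.293]
contact_force: [0.1, -0.4, 0.0]
grip_width: 92.1
```

>>> arm_command(
  deltas=[
    [0,0,0,-8.2],
    [0,0,0,-8.2],
    [0,0,0,-8.2],
    [0,0,0,-8.2],
    [0,0,0,-8.2],
  ],
)

```text
time: 11.05
tool_pos: [417.0, 12.7, 380.0]
tcp_rot: [-1.571, -0.0, -1.577]
contact_force: [-0.4, 0.4, -0.2]
grip_width: 91.6
```

>>> arm_command(
  deltas=[
    [0,0,0,-8.0],
    [0.035,0.016,0,0],
    [0.035,0.016,0,0],
    [0.035,0.016,0,0],
    [0,0,0,0],
  ],
)

```text
time: 11.55
tool_pos: [429.8, -94.3, 329.7]
tcp_rot: [-1.575, 0.001, -1.448]
contact_force: [-0.0, -0.0, 0.4]
grip_width: 91.8
```

```bash
python3 - <<'E'
from h import *
st(); p=cap('wrist','w3.png'); st(); print(find(p,'mug_a'),find(p,'pie_dish')); go([437.5,-161,300])
print(px(p,[437.5,-161,222]),px(p,[437.5,-161,233]))
E
```

```text
t 11.55 tcp [429.8 -94.3 329.7] zang 0.1231 ydown [-0.004  0.    -1.   ] F [-0.  -0.   0.4] w 91.8 q [-0.39  0.12  1.55 -0.    1.47 -0.51]
t 11.6 tcp [430.  -92.7 330.8] zang 0.1237 ydown [-0.002  0.001 -1.   ] F [-0.3  0.7 -0.7] w 91.5 q [-0.39  0.12  1.55 -0.    1.47 -0.51]
[(0.87, [663.0, -101.0, 181.0]), (0.59, [433.0, -135.0, 224.0])] [(0.57, [543.0, -121.0, 188.0])]
tool delta to [ 437.5 -161.   300. ] [70.1 32.2 -1.8]
[276.60260613 281.53152203] [276.55745381 287.44912382]
```

View pics/w3.png

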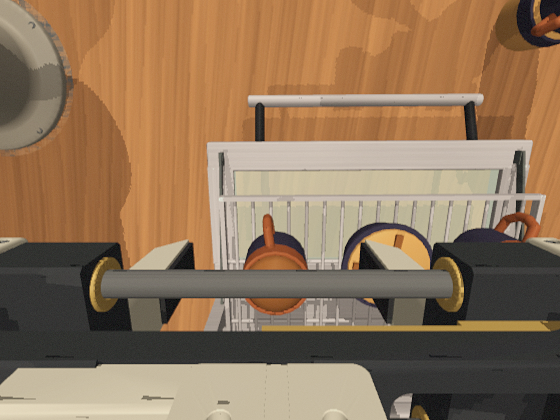

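The near mug's rim centre is at (275,281), on the predicted (277,281), with its handle straight to the front. The far mug's handle, at (518,228), is turned somewhat to the right.

>>> arm_command(
  deltas=[
    [0.035,0.015,-0.001,0],
    [0.035,0.015,-0.001,0],
    [0,0.03,0,0],
    [0,0.03,0,0],
    [0,0.02,0,0],
  ],
)

```text
time: 12.2
tool_pos: [437.1, -160.0, 220.9]
tcp_rot: [-1.571, 0.0, -1.443]
contact_force: [-0.6, -0.1, -0.1]
grip_width: 91.8
```

>>> arm_command(
  deltas=[
    [0,0.013,0,0],
    [0,0.006,0,0],
    [0,0,0,0],
  ],
)

```text
time: 12.5
tool_pos: [437.5, -160.3, 203.1]
tcp_rot: [-1.571, 0.0, -1.442]
contact_force: [0.6, 0.1, 0.3]
grip_width: 91.8
```

>>> arm_command(
  deltas=[
    [0,0,0,0],
    [0,0,0,0],
    [0,0,0,0],
    [0,0,0,0],
    [0,0,0,0],
  ],
  claw=255,
)

```text
time: 13.0
tool_pos: [437.4, -161.3, 203.4]
tcp_rot: [-1.57, -0.001, -1.444]
contact_force: [-0.7, 0.6, 3.5]
grip_width: 65.1
```

```bash
python3 - <<'E'
from h import *
st()
E
```

```text
t 13.0 tcp [ 437.4 -161.3  203.4] zang 0.127 ydown [ 0.001 -0.    -1.   ] F [-0.7  0.6  3.5] w 65.1 q [-0.52  0.26  1.73 -0.    1.15 -0.64]
```

>>> arm_command(
  deltas=[
    [0,-0.005,0,0],
    [0,-0.015,0,0],
    [0,-0.03,0,0],
    [0,-0.035,0,0],
    [0,-0.025,0,0],
  ],
)

```text
time: 13.5
tool_pos: [437.3, -161.2, 314.9]
tcp_rot: [-1.57, -0.001, -1.444]
contact_force: [1.2, -1.6, -1.9]
grip_width: 65.1
```

>>> arm_command(
  deltas=[
    [-0.015,0,0,0],
    [-0.03,0,0,0],
    [-0.04,0,0,0],
    [-0.04,0,0,0],
    [-0.04,0,0.001,0],
  ],
)

```text
time: 14.0
tool_pos: [415.7, 4.8, 311.4]
tcp_rot: [-1.573, 0.001, -1.444]
contact_force: [0.4, -0.5, -1.8]
grip_width: 65.0
```

>>> arm_command(
  deltas=[
    [-0.04,0,0.001,0],
    [-0.04,0,0,0],
    [-0.04,0,0.001,0],
    [-0.04,0,0,0],
    [-0.04,0,0.001,0],
  ],
)

```text
time: 14.5
tool_pos: [393.1, 203.3, 311.4]
tcp_rot: [-1.574, -0.0, -1.443]
contact_force: [1.2, 0.2, -2.9]
grip_width: 65.0
```

>>> arm_command(
  deltas=[
    [-0.04,0.005,0,0],
    [-0.03,0.015,0,0],
    [-0.015,0.03,0,0],
    [0,0.035,0,0],
    [0,0.03,0,0],
  ],
)

```text
time: 15.0
tool_pos: [381.8, 286.1, 194.8]
tcp_rot: [-1.574, -0.001, -1.442]
contact_force: [0.1, -0.1, -2.0]
grip_width: 64.8
```

```bash
python3 - <<'E'
from h import *
st(); go([384,286,62])
t=cap('top','t3.png'); s=cap('scene')
for c in(t,s): print(find(c,'tray'),find(c,'mug_a'))
print(tcp()[:3,3])
E
```

```text
t 15.0 tcp [381.8 286.1 194.8] zang 0.1288 ydown [-0.003 -0.002 -1.   ] F [ 0.1 -0.1 -2. ] w 64.8 q [0.48 0.3  1.71 0.   1.14 0.35]
tool delta to [384 286  62] [  0.2 132.8   2.7]
[(0.87, [506.0, 260.0, 10.0])] [(0.65, [653.0, -120.0, 223.0])]
[(0.88, [476.0, 306.0, 9.0])] [(0.62, [385.0, 295.0, 221.0]), (0.58, [666.0, -119.0, 225.0])]
[384.71373572 286.19651155 199.25391506]
```

>>> arm_command(
  deltas=[
    [0,0.035,0,0],
    [0,0.035,0,0],
    [0,0.03,0,0],
    [0,0.02,0,0],
    [0,0.006,0,0],
  ],
)

```text
time: 15.8
tool_pos: [384.1, 285.6, 71.4]
tcp_rot: [-1.572, -0.0, -1.444]
contact_force: [0.3, 0.4, -3.5]
grip_width: 65.2
```

>>> arm_command(
  deltas=[
    [0,0,0,0],
    [0,0,0,0],
  ],
)

```text
time: 16.0
tool_pos: [385.3, 286.3, 73.4]
tcp_rot: [-1.568, 0.001, -1.444]
contact_force: [0.0, -0.3, -1.7]
grip_width: 64.8
```

```bash
python3 - <<'E'
from h import *
st(); go([384,286,61.5])
E
```

```text
t 16.0 tcp [385.3 286.3  73.4] zang 0.1269 ydown [ 0.003  0.001 -1.   ] F [ 0.  -0.3 -1.7] w 64.8 q [ 0.48  0.46  1.86 -0.    0.82  0.35]
tool delta to [384.  286.   61.5] [ 0.1 11.9 -1.4]
```

>>> arm_command(
  deltas=[
    [0,0.003,0,0],
    [0,0.003,0,0],
    [0,0.001,0,0],
    [0,0,0,0],
  ],
)

```text
time: 16.4
tool_pos: [384.1, 285.7, 64.9]
tcp_rot: [-1.571, -0.0, -1.444]
contact_force: [-1.1, 0.0, -2.8]
grip_width: 64.9
```

>>> arm_command(
  deltas=[
    [0,0.002,0,0],
    [0,0,0,0],
  ],
)

```text
time: 16.6
tool_pos: [384.1, 285.7, 62.7]
tcp_rot: [-1.571, -0.0, -1.444]
contact_force: [-0.3, 1.0, -2.5]
grip_width: 64.9
```

>>> arm_command(
  deltas=[
    [0,0.0015,0,0],
    [0,0,0,0],
  ],
)

```text
time: 16.8
tool_pos: [384.3, 285.8, 61.5]
tcp_rot: [-1.571, 0.0, -1.444]
contact_force: [0.0, -0.2, -0.7]
grip_width: 65.0
```

>>> arm_command(
  deltas=[
    [0,0.001,0,0],
    [0,0,0,0],
  ],
)

```text
time: 17.0
tool_pos: [384.3, 285.8, 61.4]
tcp_rot: [-1.57, 0.0, -1.444]
contact_force: [-3.6, -2.0, 9.9]
grip_width: 65.6
```

>>> arm_command(
  deltas=[
    [0,0.001,0,0],
    [0,0,0,0],
  ],
)

```text
time: 17.2
tool_pos: [384.3, 285.9, 61.3]
tcp_rot: [-1.57, 0.0, -1.444]
contact_force: [-4.7, -3.0, 21.1]
grip_width: 65.1
```

>>> arm_command(
  deltas=[
    [0,-0.0015,0,0],
    [0,0,0,0],
  ],
)

```text
time: 17.4
tool_pos: [384.4, 285.9, 61.4]
tcp_rot: [-1.57, 0.0, -1.444]
contact_force: [-1.7, -0.8, 7.2]
grip_width: 65.1
```

>>> arm_command(
  deltas=[
    [0,0,0,0],
    [0,0,0,0],
    [0,0,0,0],
    [0,0,0,0],
  ],
  claw=0,
)

```text
time: 17.8
tool_pos: [384.2, 285.7, 60.7]
tcp_rot: [-1.571, -0.0, -1.444]
contact_force: [-0.4, -0.2, 0.4]
grip_width: 90.3
```

>>> arm_command(
  deltas=[
    [0,-0.015,0,0],
    [0,-0.03,0,0],
    [0,-0.045,0,0],
    [0,-0.045,0,0],
    [0,-0.045,0,0],
  ],
)

```text
time: 18.3
tool_pos: [383.8, 285.6, 242.5]
tcp_rot: [-1.571, -0.0, -1.444]
contact_force: [1.0, 0.6, 0.3]
grip_width: 92.3
```

>>> arm_command(
  deltas=[
    [0,-0.045,0,0],
    [0.03,-0.03,0.019,0],
    [0.035,-0.015,0.02,0],
    [0.035,0,0.02,0],
    [0.035,0,0.02,0],
  ],
)

```text
time: 18.8
tool_pos: [480.5, 160.7, 331.5]
tcp_rot: [-1.569, 0.0, -1.443]
contact_force: [1.1, 0.4, -0.5]
grip_width: 91.8
```

>>> arm_command(
  deltas=[
    [0.035,0,0.02,0],
    [0.035,0,0.02,0],
    [0.035,0,0.02,0],
    [0.035,0,0.02,0],
    [0.035,0,0.02,0],
  ],
)

```text
time: 19.3
tool_pos: [601.8, -0.5, 330.6]
tcp_rot: [-1.571, 0.0, -1.444]
contact_force: [-0.2, 0.7, 0.2]
grip_width: 91.8
```

>>> arm_command(
  deltas=[
    [0.035,0,0.02,0],
    [0.035,0,0.02,0],
    [0,0,0,0],
    [0,0,0,0],
  ],
)

```text
time: 19.7
tool_pos: [649.6, -64.1, 329.6]
tcp_rot: [-1.573, 0.001, -1.445]
contact_force: [-0.3, 0.6, 0.4]
grip_width: 91.9
```

```bash
python3 - <<'E'
from h import *
st(); p=cap('wrist','w4.png'); t=cap('top'); s=cap('scene'); st()
for c in(p,t,s): print(find(c,'mug_a')); 
print(find(s,'pie_dish'),find(s,'tray')); go([656.5,-133,300])
print(px(p,[656.5,-133,222]),px(p,[656.5,-133,233]))
E
```

```text
t 19.7 tcp [649.6 -64.1 329.6] zang 0.1256 ydown [-0.002  0.001 -1.   ] F [-0.3  0.6  0.4] w 91.9 q [-0.22  0.55  0.93  0.    1.66 -0.34]
t 19.85 tcp [649.1 -62.2 331.3] zang 0.1283 ydown [ 0.  0. -1.] F [-0.9  0.5 -0.2] w 91.8 q [-0.21  0.55  0.93  0.    1.66 -0.34]
[(0.77, [661.0, -110.0, 217.0])]
[(0.7, [481.0, -171.0, 88.0]), (0.65, [652.0, -146.0, 225.0]), (0.62, [382.0, 281.0, 85.0])]
[(0.58, [391.0, 289.0, 86.0]), (0.58, [590.0, 530.0, 11.0])]
[] [(0.83, [471.0, 309.0, 8.0])]
tool delta to [ 656.5 -133.   300. ] [70.7 31.5 -1.9]
[275.05574065 283.63291725] [274.97490158 289.62017248]
```

View pics/w4.png

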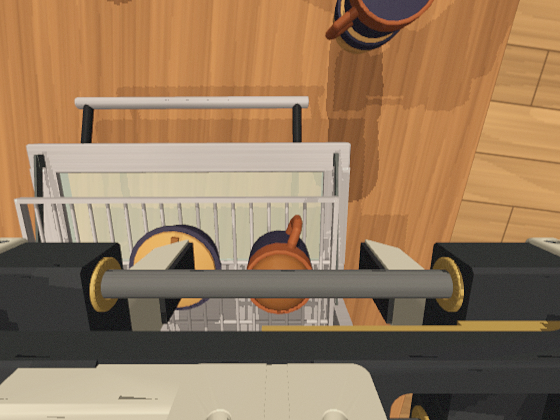

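The far mug's rim centre is at (280,281), 5 px right of my estimate, and its handle at (296,230) stays clear of the jaws; I shift the grasp by that much.

>>> arm_command(
  deltas=[
    [0.034,0.015,0.0015,0],
    [0.034,0.015,0.0015,0],
    [0,0.03,0,0],
    [0,0.03,0,0],
    [0,0.02,0,0],
  ],
)

```text
time: 20.6
tool_pos: [660.3, -130.4, 218.6]
tcp_rot: [-1.573, 0.001, -1.444]
contact_force: [0.1, 1.1, -0.8]
grip_width: 91.5
```

>>> arm_command(
  deltas=[
    [0,0.012,0,0],
    [0,0.005,0,0],
    [0,0,0,0],
  ],
)

```text
time: 20.9
tool_pos: [661.3, -130.3, 204.1]
tcp_rot: [-1.571, -0.0, -1.443]
contact_force: [1.1, -0.3, -0.3]
grip_width: 91.9
```

>>> arm_command(
  deltas=[
    [0,0,0,0],
    [0,0,0,0],
    [0,0,0,0],
    [0,0,0,0],
    [0,0,0,0],
  ],
  claw=255,
)

```text
time: 21.4
tool_pos: [661.3, -130.6, 204.6]
tcp_rot: [-1.57, -0.0, -1.444]
contact_force: [-0.4, -0.7, 3.1]
grip_width: 65.1
```

```bash
python3 - <<'E'
from h import *
st(); T=tcp(); go([523,293,313])
E
```

```text
t 21.4 tcp [ 661.3 -130.6  204.6] zang 0.127 ydown [ 0.001 -0.    -1.   ] F [-0.4 -0.7  3.1] w 65.1 q [-0.31  0.64  1.1  -0.    1.39 -0.44]
tool delta to [523 293 313] [-437.6 -108.7  -83.4]
```

>>> arm_command(
  deltas=[
    [0,-0.005,0,0],
    [0,-0.015,0,0],
    [0,-0.03,0,0],
    [0,-0.035,0,0],
    [0,-0.025,0,0],
  ],
)

```text
time: 21.9
tool_pos: [661.3, -130.5, 316.1]
tcp_rot: [-1.569, -0.001, -1.444]
contact_force: [0.6, -0.7, -2.2]
grip_width: 65.5
```

>>> arm_command(
  deltas=[
    [-0.015,0,-0.003,0],
    [-0.03,0,-0.006,0],
    [-0.04,0,-0.0075,0],
    [-0.04,0,-0.0075,0],
    [-0.04,0,-0.0075,0],
  ],
)

```text
time: 22.4
tool_pos: [608.2, 30.5, 313.6]
tcp_rot: [-1.572, 0.0, -1.444]
contact_force: [0.7, 1.0, -2.8]
grip_width: 65.6
```

>>> arm_command(
  deltas=[
    [-0.04,0,-0.0075,0],
    [-0.04,0,-0.0075,0],
    [-0.04,0,-0.0075,0],
    [-0.04,0,-0.0075,0],
    [-0.04,0,-0.0075,0],
  ],
)

```text
time: 22.9
tool_pos: [545.6, 224.3, 313.7]
tcp_rot: [-1.571, -0.0, -1.444]
contact_force: [-0.3, 0.7, -2.0]
grip_width: 65.3
```

>>> arm_command(
  deltas=[
    [-0.04,0.005,-0.0075,0],
    [-0.022,0.015,-0.004,0],
    [-0.01,0.03,-0.002,0],
    [0,0.035,0,0],
    [0,0.03,0,0],
  ],
)

```text
time: 23.4
tool_pos: [523.1, 293.0, 197.1]
tcp_rot: [-1.572, -0.0, -1.442]
contact_force: [0.2, 0.2, -3.0]
grip_width: 65.5
```

>>> arm_command(
  deltas=[
    [0,0.03,0,0],
    [0,0.03,0,0],
    [0,0.025,0,0],
    [0,0.012,0,0],
    [0,0,0,0],
  ],
)

```text
time: 23.9
tool_pos: [523.0, 292.1, 100.2]
tcp_rot: [-1.575, -0.001, -1.444]
contact_force: [0.4, 0.6, -2.9]
grip_width: 65.6
```

```bash
python3 - <<'E'
from h import *
st(); go([523,293,62.6])
E
```

```text
t 23.9 tcp [523.  292.1 100.2] zang 0.127 ydown [-0.004 -0.002 -1.   ] F [ 0.4  0.6 -2.9] w 65.6 q [ 0.38  0.61  1.48 -0.    1.06  0.25]
tool delta to [523.  293.   62.6] [-0.9 37.6  0.3]
```

>>> arm_command(
  deltas=[
    [0,0.015,0,0],
    [0,0.01,0,0],
    [0,0.005,0,0],
    [0,0.002,0,0],
    [0,0,0,0],
  ],
)

```text
time: 24.4
tool_pos: [524.1, 292.6, 70.2]
tcp_rot: [-1.57, 0.0, -1.444]
contact_force: [0.6, 0.1, -2.0]
grip_width: 65.1
```

>>> arm_command(
  deltas=[
    [0,0.001,0,0],
    [0,0.001,0,0],
    [0,0,0,0],
  ],
)

```text
time: 24.7
tool_pos: [524.0, 292.5, 68.0]
tcp_rot: [-1.571, -0.0, -1.444]
contact_force: [0.2, -0.0, -2.0]
grip_width: 65.3
```

>>> arm_command(
  deltas=[
    [0,0.002,0,0],
    [0,0.0015,0,0],
    [0,0,0,0],
  ],
)

```text
time: 25.0
tool_pos: [523.8, 292.4, 64.1]
tcp_rot: [-1.571, -0.0, -1.444]
contact_force: [-0.2, 0.3, -2.2]
grip_width: 65.6
```

>>> arm_command(
  deltas=[
    [0,0.0012,0,0],
    [0,0,0,0],
  ],
)

```text
time: 25.2
tool_pos: [523.9, 292.5, 63.0]
tcp_rot: [-1.571, -0.0, -1.444]
contact_force: [-0.6, -0.5, -2.0]
grip_width: 65.3
```

>>> arm_command(
  deltas=[
    [0,0.001,0,0],
    [0,0,0,0],
  ],
)

```text
time: 25.4
tool_pos: [524.0, 292.5, 62.6]
tcp_rot: [-1.57, -0.0, -1.444]
contact_force: [-1.5, -0.8, 1.2]
grip_width: 65.4
```

>>> arm_command(
  deltas=[
    [0,0.0006,0,0],
    [0,0,0,0],
  ],
)

```text
time: 25.6
tool_pos: [524.0, 292.6, 62.6]
tcp_rot: [-1.57, 0.0, -1.444]
contact_force: [-3.1, -0.7, 6.2]
grip_width: 65.4
```

>>> arm_command(
  deltas=[
    [0,0,0,0],
    [0,0,0,0],
    [0,0,0,0],
    [0,0,0,0],
  ],
  claw=0,
)

```text
time: 26.0
tool_pos: [524.0, 292.5, 61.4]
tcp_rot: [-1.571, -0.0, -1.444]
contact_force: [-0.1, 0.9, -0.0]
grip_width: 90.4
```

>>> arm_command(
  deltas=[
    [0,-0.015,0,0],
    [0,-0.03,0,0],
    [0,-0.045,0,0],
    [0,-0.045,0,0],
    [0,-0.045,0,0],
  ],
)

```text
time: 26.5
tool_pos: [523.7, 292.4, 243.2]
tcp_rot: [-1.571, -0.0, -1.444]
contact_force: [0.4, 0.0, 0.2]
grip_width: 91.6
```

>>> arm_command(
  deltas=[
    [0,-0.03,0,8.2],
    [0,-0.01,0,8.2],
    [0,0,0,8.2],
    [0,0,0,8.2],
    [0,0,0,8.2],
  ],
  claw=110,
)

```text
time: 27.0
tool_pos: [523.9, 292.5, 281.5]
tcp_rot: [-1.571, -0.0, -2.165]
contact_force: [0.6, 0.6, -0.1]
grip_width: 56.2
```

>>> arm_command(
  deltas=[
    [0,0,0,8.2],
    [0,0,0,8.2],
    [0,0,0,8.2],
    [0,0,0,8.2],
    [0,0,0,8.2],
  ],
)

```text
time: 27.5
tool_pos: [523.9, 292.5, 281.4]
tcp_rot: [-1.571, -0.0, -2.881]
contact_force: [-0.4, 0.6, 0.1]
grip_width: 52.5
```

>>> arm_command(
  deltas=[
    [0,0,0,8.0],
    [0.004,0,0.038,0],
    [0.004,0,0.038,0],
    [0.004,0,0.038,0],
    [0,0,0,0],
  ],
)

```text
time: 28.0
tool_pos: [526.7, 174.2, 281.7]
tcp_rot: [-1.569, -0.0, -3.019]
contact_force: [0.1, 1.2, -1.0]
grip_width: 52.6
```

```bash
python3 - <<'E'
from h import *
st(); t=cap('top'); s=cap('scene','s5.png')
for c in(t,s):
  for k in('mug_a','tray','pie_dish'): print(k,find(c,k))
go(ov([-262,0,150])); go(ov([-262,0,48]))
E
```

```text
t 28.0 tcp [526.7 174.2 281.7] zang -1.448 ydown [ 0.    -0.002 -1.   ] F [ 0.1  1.2 -1. ] w 52.6 q [ 0.18  0.37  1.36 -0.    1.42  1.63]
mug_a [(0.62, [511.0, 278.0, 81.0]), (0.51, [373.0, 305.0, 80.0])]
tray [(0.85, [457.0, 350.0, 8.0])]
pie_dish [(0.63, [550.0, -147.0, 192.0]), (0.57, [513.0, -91.0, 92.0])]
mug_a [(0.86, [529.0, 297.0, 83.0]), (0.73, [393.0, 290.0, 84.0])]
tray [(0.62, [470.0, 325.0, 7.0])]
pie_dish [(0.76, [557.0, -142.0, 190.0])]
tool delta to [526.5  26.1 150. ] [ 19.4 131.4 151.6]
tool delta to [526.5  26.1  48. ] [ 19.4 233.4 151.6]
```

View pics/s5.png

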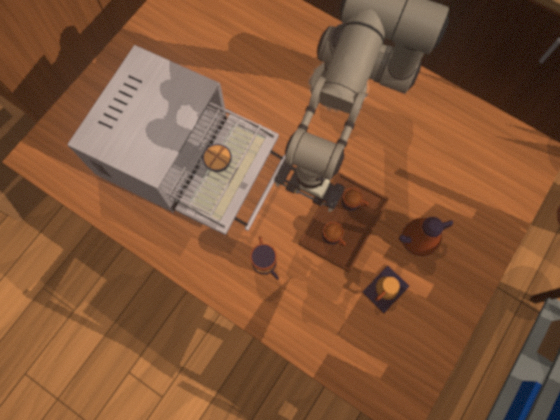

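The scene view shows both mugs upright on the tray (at (353,198) and (333,233)), the pie on the rack at (217,157), the door open, and the cups, creamer and pot unmoved.

>>> arm_command(
  deltas=[
    [0.005,0.02,0.038,0],
    [0.005,0.025,0.038,0],
    [0.005,0.025,0.038,0],
    [0.004,0.03,0.038,0],
    [0,0.032,0,0],
  ],
)

```text
time: 28.9
tool_pos: [527.5, 21.3, 149.0]
tcp_rot: [-1.569, 0.002, -3.018]
contact_force: [0.5, -0.6, -0.5]
grip_width: 52.2
```

>>> arm_command(
  deltas=[
    [0,0,0,0],
    [0,0,0,0],
  ],
)

```text
time: 29.1
tool_pos: [527.1, 25.4, 150.0]
tcp_rot: [-1.571, -0.0, -3.014]
contact_force: [0.0, 0.1, 1.4]
grip_width: 52.1
```

```bash
python3 - <<'E'
from h import *
st(); p=cap('wrist','w6.png'); go(ov([-262,0,48])); print(px(p,ov([-262,0,59])),px(p,ov([-262,70,59])))
E
```

```text
t 29.1 tcp [527.1  25.4 150. ] zang -1.443 ydown [-0.  0. -1.] F [0.  0.1 1.4] w 52.1 q [-0.1   0.43  1.64  0.    1.07  1.35]
tool delta to [526.5  26.1  48. ] [  1.4 102.9  -0.7]
[275.59834874 216.86985927] [275.58128021 128.30059571]
```

View pics/w6.png

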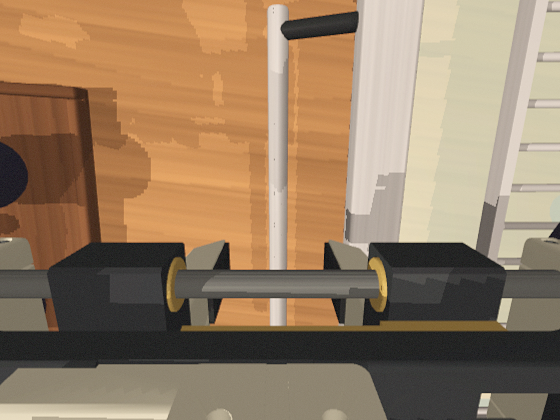

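The bar is at column 279, centred between the fingers; I narrow the opening to keep clear of the door edge.

>>> arm_command(
  deltas=[
    [0,0,0.0015,0],
    [0,0.02,0,0],
    [0,0.03,0,0],
    [0,0.025,0,0],
    [0,0.018,0,0],
  ],
  claw=144,
)

```text
time: 29.65
tool_pos: [527.6, 23.9, 56.6]
tcp_rot: [-1.57, 0.001, -3.013]
contact_force: [0.3, -0.1, -0.6]
grip_width: 39.9
```

>>> arm_command(
  deltas=[
    [0,0.008,0,0],
    [0,0,0,0],
  ],
)

```text
time: 29.85
tool_pos: [527.3, 23.6, 48.7]
tcp_rot: [-1.571, -0.0, -3.014]
contact_force: [0.4, 0.3, 0.4]
grip_width: 39.9
```

>>> arm_command(
  deltas=[
    [0,0,0,0],
    [0,0,0,0],
    [0,0,0,0],
    [0,0,0,0],
    [0,0,0,0],
  ],
  claw=255,
)

```text
time: 30.35
tool_pos: [527.4, 24.3, 49.4]
tcp_rot: [-1.572, 0.001, -3.015]
contact_force: [0.6, 5.2, 3.8]
grip_width: 13.6
```

```bash
python3 - <<'E'
from h import *
st()
th=1.571*np.linspace(1,0,31)
P=np.c_[16*np.cos(th)+240*np.sin(th),240*np.cos(th)-16*np.sin(th)]
d=np.diff(P,axis=0)/1000
for r in d: print([0,float(round(-r[1],4)),float(round(-r[0],4)),0],end=', ')
E
```

```text
t 30.35 tcp [527.4  24.3  49.4] zang -1.4442 ydown [ 0.001  0.001 -1.   ] F [0.6 5.2 3.8] w 13.6 q [-0.1   0.57  1.74  0.    0.83  1.34]
[0, -0.0126, -0.0005, 0], [0, -0.0126, 0.0001, 0], [0, -0.0126, 0.0008, 0], [0, -0.0125, 0.0015, 0], [0, -0.0124, 0.0021, 0], [0, -0.0123, 0.0028, 0], [0, -0.0121, 0.0034, 0], [0, -0.0119, 0.004, 0], [0, -0.0117, 0.0047, 0], [0, -0.0114, 0.0053, 0], [0, -0.0112, 0.0059, 0], [0, -0.0108, 0.0064, 0], [0, -0.0105, 0.007, 0], [0, -0.0101, 0.0075, 0], [0, -0.0097, 0.008, 0], [0, -0.0093, 0.0085, 0], [0, -0.0088, 0.009, 0], [0, -0.0083, 0.0095, 0], [0, -0.0078, 0.0099, 0], [0, -0.0073, 0.0103, 0], [0, -0.0067, 0.0106, 0], [0, -0.0062, 0.011, 0], [0, -0.0056, 0.0113, 0], [0, -0.005, 0.0116, 0], [0, -0.0044, 0.0118, 0], [0, -0.0037, 0.012, 0], [0, -0.0031, 0.0122, 0], [0, -0.0025, 0.0123, 0], [0, -0.0018, 0.0125, 0], [0, -0.0012, 0.0125, 0],
```

>>> arm_command(
  deltas=[
    [0,-0.005,0,0],
    [0,-0.0076,-0.0003,0],
    [0,-0.0126,0.0001,0],
    [0,-0.0126,0.0008,0],
    [0,-0.0125,0.0015,0],
  ],
)

```text
time: 30.85
tool_pos: [527.6, 22.6, 99.0]
tcp_rot: [-1.573, 0.001, -3.015]
contact_force: [3.1, 6.4, -5.9]
grip_width: 14.2
```

>>> arm_command(
  deltas=[
    [0,-0.0124,0.0021,0],
    [0,-0.0123,0.0028,0],
    [0,-0.0121,0.0034,0],
    [0,-0.0119,0.004,0],
    [0,0,0,0],
  ],
)

```text
time: 31.35
tool_pos: [529.2, 10.9, 149.2]
tcp_rot: [-1.574, 0.002, -3.015]
contact_force: [-0.7, 10.3, 3.1]
grip_width: 14.1
```

```bash
python3 - <<'E'
from h import *
st(); th=1.571*21.5/30
for i in (21,22): 
  th=1.571*i/30; go(ov([-22-(16*np.cos(th)+240*np.sin(th)),0,75+240*np.cos(th)-16*np.sin(th)-11]))
E
```

```text
t 31.35 tcp [529.2  10.9 149.2] zang -1.4442 ydown [ 0.002  0.004 -1.   ] F [-0.7 10.3  3.1] w 14.1 q [-0.13  0.43  1.64  0.    1.07  1.32]
tool delta to [528.9   7.4 158.7] [ 0.7 -9.5  3.4]
tool delta to [528.3  12.  147. ] [ 0.7  2.2 -1.2]
```

>>> arm_command(
  deltas=[
    [0,-0.0117,0.0047,0],
    [0,-0.0114,0.0053,0],
    [0,-0.0112,0.0059,0],
    [0,-0.0108,0.0064,0],
    [0,-0.0105,0.007,0],
  ],
)

```text
time: 31.85
tool_pos: [532.6, -15.9, 204.3]
tcp_rot: [-1.578, 0.002, -3.014]
contact_force: [0.5, 17.7, 3.8]
grip_width: 13.4
```

>>> arm_command(
  deltas=[
    [0,-0.0101,0.0075,0],
    [0,-0.0097,0.008,0],
    [0,-0.0093,0.0085,0],
    [0,-0.0088,0.009,0],
    [0,-0.0083,0.0095,0],
  ],
)

```text
time: 32.35
tool_pos: [538.0, -56.4, 252.3]
tcp_rot: [-1.581, 0.004, -3.012]
contact_force: [-3.8, 23.8, 18.8]
grip_width: 13.8
```

>>> arm_command(
  deltas=[
    [0,-0.0078,0.0099,0],
    [0,-0.0073,0.0103,0],
    [0,-0.0067,0.0106,0],
    [0,-0.0062,0.011,0],
    [0,0,0,0],
  ],
)

```text
time: 32.85
tool_pos: [544.0, -101.6, 282.4]
tcp_rot: [-1.573, 0.007, -3.013]
contact_force: [-6.9, 11.4, 25.1]
grip_width: 14.2
```

```bash
python3 - <<'E'
from h import *
st(); s=cap('scene'); print(find(s,'pie_dish'))
for i in (6,7,8,9): 
  th=1.571*i/30; go(ov([-22-(16*np.cos(th)+240*np.sin(th)),0,75+240*np.cos(th)-16*np.sin(th)-11]))
go(ov([-38,0,304]))
E
```

```text
t 32.85 tcp [ 544.  -101.6  282.4] zang -1.4427 ydown [ 0.006  0.003 -1.   ] F [-6.9 11.4 25.1] w 14.2 q [-0.33  0.36  1.36  0.    1.41  1.12]
[(0.55, [577.0, -231.0, 191.0])]
tool delta to [ 545.6 -123.3  287.3] [ 1.1 -5.  21.8]
tool delta to [ 544.1 -111.8  282.3] [ 1.1 -0.  10.3]
tool delta to [ 542.7 -100.6  276.7] [ 1.2  5.6 -1. ]
tool delta to [541.3 -89.7 270.6] [  1.2  11.7 -12. ]
tool delta to [ 554.9 -196.1  304. ] [  1.1 -21.8  95.2]
```

>>> arm_command(
  deltas=[
    [0,-0.004,0,0],
    [0,-0.0056,0.0113,0],
    [0,-0.005,0.0116,0],
    [0,-0.0044,0.0118,0],
    [0,-0.0037,0.012,0],
  ],
)

```text
time: 33.45
tool_pos: [549.7, -148.3, 301.7]
tcp_rot: [-1.573, 0.003, -3.013]
contact_force: [0.4, 7.0, 7.2]
grip_width: 13.8
```

>>> arm_command(
  deltas=[
    [0,-0.0031,0.0122,0],
    [0,-0.0025,0.0123,0],
    [0,-0.001,0.007,0],
    [0,-0.0007,0.005,0],
    [0,0,0,0],
  ],
)

```text
time: 33.95
tool_pos: [554.4, -186.1, 308.7]
tcp_rot: [-1.571, 0.003, -3.015]
contact_force: [0.4, 2.1, 5.1]
grip_width: 14.3
```

```bash
python3 - <<'E'
from h import *
st(); go(ov([-38,0,304]))
E
```

```text
t 33.95 tcp [ 554.4 -186.1  308.7] zang -1.4437 ydown [ 0.003  0.    -1.   ] F [0.4 2.1 5.1] w 14.3 q [-0.46  0.41  1.22  0.    1.51  0.99]
tool delta to [ 554.9 -196.1  304. ] [ 0.7  4.7 10. ]
```

Ten millimetres are left; I close the rest slowly until the force rises.

>>> arm_command(
  deltas=[
    [0,0,0.003,0],
    [0,0,0.003,0],
    [0,0,0.002,0],
    [0,0,0.001,0],
    [0,0,0,0],
  ],
)

```text
time: 34.45
tool_pos: [555.4, -194.3, 309.3]
tcp_rot: [-1.571, 0.003, -3.014]
contact_force: [0.4, 3.8, 7.9]
grip_width: 14.2
```

>>> arm_command(
  deltas=[
    [0,0,0.001,0],
    [0,0,0.001,0],
    [0,0,0,0],
  ],
)

```text
time: 34.75
tool_pos: [555.7, -196.2, 309.3]
tcp_rot: [-1.571, 0.003, -3.014]
contact_force: [0.1, 3.8, 7.6]
grip_width: 14.1
```

>>> arm_command(
  deltas=[
    [0,0,0.001,0],
    [0,0,0.001,0],
    [0,0,0,0],
  ],
)

```text
time: 35.05
tool_pos: [555.9, -197.9, 309.4]
tcp_rot: [-1.571, 0.003, -3.014]
contact_force: [-0.7, 5.0, 8.4]
grip_width: 14.3
```

>>> arm_command(
  deltas=[
    [0,0,0.001,0],
    [0,0,0.001,0],
    [0,0,0,0],
  ],
)

```text
time: 35.35
tool_pos: [555.9, -198.0, 309.4]
tcp_rot: [-1.575, 0.003, -3.013]
contact_force: [-2.3, 12.3, 10.6]
grip_width: 14.0
```

>>> arm_command(
  deltas=[
    [0,0,0.001,0],
    [0,0,0.001,0],
    [0,0,0,0],
  ],
)

```text
time: 35.65
tool_pos: [555.9, -198.0, 309.5]
tcp_rot: [-1.578, 0.002, -3.011]
contact_force: [-2.5, 18.1, 11.0]
grip_width: 14.2
```

>>> arm_command(
  deltas=[
    [0,0,-0.0025,0],
    [0,0,0,0],
  ],
)

```text
time: 35.85
tool_pos: [555.9, -197.9, 309.4]
tcp_rot: [-1.573, 0.003, -3.013]
contact_force: [-2.0, 9.8, 9.3]
grip_width: 14.2
```

>>> arm_command(
  deltas=[
    [0,0,0,0],
    [0,0,0,0],
    [0,0,0,0],
    [0,0,0,0],
  ],
  claw=120,
)

```text
time: 36.25
tool_pos: [555.6, -201.0, 307.1]
tcp_rot: [-1.571, -0.001, -3.015]
contact_force: [-0.3, 0.2, 0.4]
grip_width: 41.7
```

>>> arm_command(
  deltas=[
    [0,-0.015,0,0],
    [0,-0.03,0,0],
    [0,-0.035,0,0],
    [0,-0.02,0,0],
    [0,0,0,0],
  ],
)

```text
time: 36.75
tool_pos: [556.3, -201.3, 410.5]
tcp_rot: [-1.567, 0.005, -3.015]
contact_force: [0.4, -0.2, 0.5]
grip_width: 48.5
```

```bash
python3 - <<'E'
from h import *
st(); p=cap('wrist','w7.png'); t=cap('top'); s=cap('scene')
for y in(0,140): print(px(p,ov([-38,y,315])).round(1))
for c in(t,s): print(find(c,'mug_a'),find(c,'tray'),find(c,'door_handle'),find(c,'oven_door'))
E
```

```text
t 36.75 tcp [ 556.3 -201.3  410.5] zang -1.4442 ydown [ 0.005 -0.003 -1.   ] F [ 0.4 -0.2  0.5] w 48.5 q [-0.48  0.41  0.94 -0.    1.78  0.97]
[269.8 216.2]
[268.6  28.4]
[(0.62, [520.0, 291.0, 83.0]), (0.59, [382.0, 282.0, 82.0])] [(0.74, [447.0, 305.0, 12.0])] [(0.96, [694.0, -202.0, 264.0])] [(0.63, [690.0, -201.0, 265.0])]
[(0.55, [530.0, 298.0, 84.0])] [(0.68, [456.0, 312.0, 5.0])] [(0.85, [605.0, -211.0, 187.0])] [(0.68, [605.0, -211.0, 183.0])]
```

View pics/w7.png

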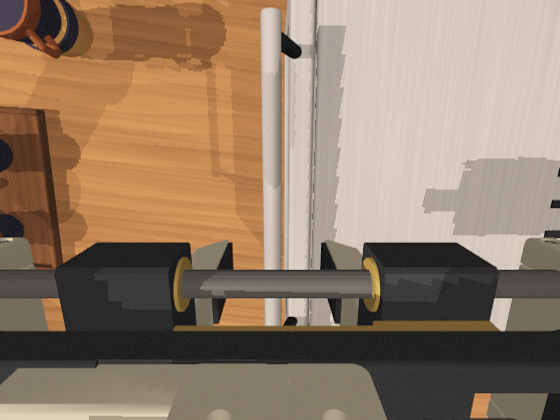

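```bash
python3 - <<'E'
import cv2,numpy as np
for f in('w1','w7'):
    g=cv2.cvtColor(cv2.imread(f'pics/{f}.png'),cv2.COLOR_BGR2GRAY)[90:180,255:340].astype(float)
    # remove column tilt negligible
    print(f,g[:20].mean(0).round().astype(int).tolist()); 
E
```

```text
w1 [136, 137, 137, 137, 137, 137, 137, 136, 137, 137, 137, 138, 137, 138, 137, 138, 138, 138, 149, 182, 193, 193, 196, 198, 197, 196, 195, 194, 193, 189, 182, 175, 166, 156, 147, 143, 131, 118, 120, 169, 196, 191, 189, 180, 157, 163, 189, 207, 207, 206, 204, 201, 200, 201, 199, 197, 200, 201, 204, 206, 205, 203, 200, 199, 200, 198, 188, 180, 158, 131, 122, 152, 161, 128, 129, 144, 156, 166, 165, 165, 165, 165, 164, 164, 164]
w7 [137, 138, 138, 138, 138, 137, 151, 187, 193, 194, 197, 199, 196, 195, 195, 194, 190, 183, 176, 167, 157, 147, 144, 132, 120, 114, 123, 141, 140, 161, 203, 197, 192, 172, 163, 192, 195, 192, 188, 188, 195, 202, 201, 200, 199, 202, 204, 206, 206, 204, 201, 200, 201, 200, 190, 181, 159, 131, 121, 155, 145, 121, 142, 155, 167, 165, 166, 166, 166, 165, 165, 165, 164, 163, 163, 164, 164, 164, 167, 165, 165, 166, 165, 166, 166]
```

```bash
python3 - <<'E'
from h import *
print(job.close_job()); st()
E
```

```text
the job is handed in; nothing more can be done
None
the job is handed in; nothing more can be done
```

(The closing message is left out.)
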